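# Snap the push cap back onto the refilled sweetener dispenser and keep it held down

### The arm

A 7-joint arm with a two-finger parallel gripper is mounted at the origin on the work surface. World frame = base frame: x ahead of the robot, y to its left, z up, the work surface at z = 0. Lengths are in mm, angles in rad, forces in N, time in s.
With the tool pointing down it reaches from about 350 to 900 mm from the base axis. Payload 7.2 kg.
Tool frame: the origin (TCP) lies at the very end of the fingers, on their centre line; the grasp point (between the pads) lies 19 mm behind it; z points along the fingers, y is the line along which they close (so a half turn about z gives the same grasp; the last joint's range is limited). The gripper opens to 88 mm and grips with 3 to 60 N. Pads are 20 mm wide; open, the fingers measure 115 mm over their backs; the gripper's body (75 mm by 178 mm) begins 61 mm behind the grasp point.
Start: joints at [1.259, 0.411, -0.013, 1.596, 0.006, 1.134, -0.082], TCP at [150.858, -606.524, 222.653] pointing down, gripper open.
Joint ranges: [-2.95, 2.95], [-0.29, 1.99], [-1.47, 1.44], [0.14, 2.54], [-1.03, 4.17], [0.13, 1.85], [-2.86, 2.86]. Speed limits (rad/s): [2.39, 2.39, 3.01, 3.01, 3.14, 3.14, 3.14].

### API

Orientations are given as a unit quaternion [w, x, y, z].
In Python, from bench import ctrl, optics, order gives the robot as it stands. The module is installed in compiled form; this text tells all that it offers.
- The arm moves only by the tool move_arm, never from a script. Its argument "moves" is a list that holds one entry, the list of rows, each a list of 7 numbers: the opening in per cent of the stroke, from 0 (shut) to 100 (fully open), then the shift along the tool's x, y, z in mm, then the turn, a rotation vector about the tool's x, y, z in degrees. A call has 1 to 20 rows; each row is the pose to reach, as a shift and turn from the pose commanded when the call began, along the tool's axes at that moment; what a row does not reach only later rows make up. A row lasts 1/12 s, in which the tool goes at most 41.7 mm and 7.16 degrees, less where a joint would pass 70% of its speed; a pose out of reach is approached as far as the arm can. A call with a gripper value outside its range is refused whole. The fingers move at their own pace and stop on an object; the grip force is fixed at half the most. Time passes only in rows, so rows that repeat a pose let the fingers close. It gives the time, the measured TCP pose, the force, the opening and the grip force at its end, in the units of the state.
- ctrl.read_state(): the state, without advancing time (a new reading comes with each control period).
- optics.get_image(name): name is "scene" or "top" or "wrist"; returns a dict with "color" (384x512x3 uint8, red, green, blue), "mtx" (3x3 intrinsics, pixels), "distortion" ([k1, k2, p1, p2, k3] as OpenCV has them; the pictures are not rectified), "rvec" (rotation vector, rad) and "tvec" (3), from world to camera coordinates, as OpenCV has them; the wrist camera has in their place "tool_from_camera" (4x4, takes a point from camera to tool coordinates, whose origin is the TCP and whose axes are the flange's). Camera axes: x right, y down, z forward; pixel columns grow to the right and rows downward; lengths in mm; the calibration is good to about 2 mm. A picture is of the moment at which its call begins: read the wrist's pose just before it. There is no depth.
- order.hand_in(): hands the job in; it is judged then, once.
The state is a dict: "time_s": time; "joints": joint angles; "qvel": joint speeds; "joint_efforts": joint torques, N m; "eef_pos": TCP position; "ee_rot": TCP orientation; "wrist_force": force on the tool from outside, world axes, zero at the start; "moment": the same for the moment, N m; "width": finger opening in mm; "finger_force": force on a finger pad.
Only numpy, scipy, OpenCV 4.12 (cv2) and the standard library are available. Lean on these libraries where they do the work, as an engineer would, in place of code of your own. Each camera call takes 0.05 s, during which the arm holds its last target. There are 200 camera calls.

### The job

The steel sweetener dispenser has just been refilled: take its round push cap off the beech coaster, set it squarely on the white split stem and press straight down - through the soft spring travel to the firm stop, then harder until the cap clicks home. Keep pressing after the click and finish while still holding the cap down, the plunger at its lower stop again and the cap sitting flush on its chrome flange. Do not tip the dispenser or push it from its place, and leave the mate, the lidded steel cup, the bombilla and the refill jar where they are.

Things in the scene. Friction and masses are not known exactly. Their poses are not given: they have to be found in the camera images.
- push_cap: Round steel push cap, 42 mm wide, 30 mm tall, 60 g, flat top; stands mouth down on the coaster. Origin: centre of its underside; z up through its top. Inside: a funnel mouth 26 mm wide narrows over 10 mm to a 12 mm lip, 2.5 mm thick; above it a groove 18 mm wide, to 22 mm from the underside; the top 8 mm are solid. Any yaw fits. Rigid: grip its side or press on its top.
- dispenser: Stainless push dispenser for sweetener tablets, loose and upright on the shelf, about 0.55 kg: foot 80 mm in diameter, tank 62 mm wide up to 67 mm high, neck 29 mm wide up to 80 mm high, small chute low on its -x side. The spring plunger with chrome flange and white stem stands above the neck. Origin: centre of the foot's underside; z up.
- plunger_seat (a point): Centre of the upper face of the plunger's chrome flange (34 mm wide, 3 mm thick), 92 mm above the dispenser's underside with the plunger up; it moves down with the plunger. When the cap has clicked home, its underside lies on this face: cap origin and this point coincide.
- stem_tip (a point): Top centre of the white nylon stem, 19.5 mm above the flange's upper face: four sprung prongs with a bulbous end 16 mm across that squeeze together to pass the cap's lip and spring out in the groove above it. They begin to squeeze with the cap's underside about 10 mm above the flange; the click comes with 2 to 5 mm left to go.
- plunger (a joint): How far the spring plunger is pushed down: 0 m up, 0.008 m at its firm stop; the spring takes 2 N at the top, 6 N at the bottom, and returns it when let go. The click needs 10 to 17 N, so the plunger reaches its stop first; then the force climbs and at the click drops to some 2 N as the plunger springs up into the cap: keep pressing, down to the stop again.
- coaster: Round beech coaster, 100 mm in diameter, 9 mm thick, loose on the shelf; the cap stands on it at the start. Origin: centre of its underside.
- mate: Matte grey ceramic mate with a steel rim, 84 mm in diameter, 84 mm tall, loose, stands on the shelf; leave alone. Origin: centre of its underside.
- steel_cup: Empty steel cup with a hinged lid clipped shut, 80 mm in diameter, 98 mm tall, loose, stands on the shelf; leave alone. Origin: centre of its underside.
- bombilla: Steel bombilla (drinking straw) with a spoon end and brass mouthpiece, 193 mm long, 8 mm high, lies along its x axis on the far part of the shelf; leave alone. Origin: underside, near the middle.
- refill_jar: Amber jar of refill tablets, 48 mm in diameter, 62 mm tall, stands on the far part of the shelf; leave alone. Origin: centre of its underside.
- shelf: Fixed glass shelf lying on the work surface, 470 by 1040 mm, 10 mm thick: all these things stand on its upper face, 10 mm above its origin and above the work surface.
Not all that is in view belongs to the job. There is more than one size of the coaster; the one meant has the size given above. What is shaped like the dispenser but yellow is not meant.

How it is judged (in metres and radians):
On the way, in this order (a step that is already met when the one before it is completed fails the run):
1. the push cap is lifted clear of the coaster (contact force between the fingers and push_cap above 0.5 N and z of push_cap in the frame of coaster above 0.03 m), for 0.1 s.
2. the cap has clicked home on the stem and is still pressed down with the plunger at its stop (z of push_cap in the frame of plunger_seat below 0.0018 m and horizontal distance between push_cap and plunger_seat below 0.004 m and value of joint plunger above 0.0065 m), for 0.5 s.
At the end, for the whole second after the job is handed in: Fingers still on the cap (over 3 N); cap clicked home (underside within 1.8 mm of the flange, 4 mm of its centre, square to 0.1 rad); plunger down at least 6.5 of 8 mm; dispenser upright on the shelf (0.07 rad), within 30 mm of where it stood (all of step 2 and z of push_cap in the frame of plunger_seat above -0.003 m and angle between the z axis of push_cap and the z axis of dispenser, either way round below 0.1 rad and contact force between the fingers and push_cap above 3 N and angle between dispenser's own z axis and vertical below 0.07 rad and distance of dispenser from where it was at the start of the episode below 0.03 m and contact force between dispenser and shelf above 4 N); the arm keeps its last pose, push and grip.
It fails at once if the dispenser is tipped (angle between dispenser's own z axis and vertical above 0.35 rad).
It fails at once if the dispenser is pushed from its place (40 mm) (distance of dispenser from where it was at the start of the episode above 0.04 m).
It fails at once if the mate, cup, bombilla or refill jar is moved (30 mm) (distance of any of mate, steel_cup, bombilla, refill_jar from where it was at the start of the episode above 0.03 m).
It also fails if it takes over 72 s, if anything falls off the work surface, if the arm or the gripper's body presses on something with over 40 N, if the wrist force passes 120 N, or if a joint passes its speed limit or range.

## Working session

There is one attempt and no reset: what is moved stays moved. The work goes in short steps, Python scripts to look and compute and a tool call to move; the robot and the scene stay as the last step left them, time stands still between calls to the robot, and variables do not carry over. Pictures are saved under pics/ and viewed, at most 10 in all, crops included, and the job is handed in when it is done.

Besides the shell and the picture viewer there is one more tool, called after "Call:" as a command line: name --argument value ..., lists and objects as JSON in quotes. move_arm: Moves the arm, as the interface text tells. Its arguments: {"type":"object","properties":{"moves":{"type":"array","items":{"type":"array","items":{"type":"array","items":{"type":"number"}}}}},"required":["moves"]}

```bash
mkdir -p pics && cat > h.py <<'E'
import numpy as np, cv2
from scipy.spatial.transform import Rotation as R
from bench import ctrl, optics, order
def cam(name):
    s=ctrl.read_state(); d=optics.get_image(name)
    K=np.array(d["mtx"],float); D=np.array(d["distortion"],float)
    if name=="wrist":
        T=np.eye(4); q=s["ee_rot"]; T[:3,:3]=R.from_quat([q[1],q[2],q[3],q[0]]).as_matrix(); T[:3,3]=s["eef_pos"]
        M=np.linalg.inv(T@np.array(d["tool_from_camera"]))
    else:
        M=np.eye(4); M[:3,:3]=cv2.Rodrigues(np.array(d["rvec"],float))[0]; M[:3,3]=np.ravel(d["tvec"])
    return d["color"],K,D,M
def save(name,fn,arr=None):
    c=cam(name); cv2.imwrite(f"pics/{fn}.png",c[0][:,:,::-1]); np.savez(f"pics/{fn}.npz",K=c[1],D=c[2],M=c[3]); return c
def load(fn):
    z=np.load(f"pics/{fn}.npz"); return None,z["K"],z["D"],z["M"]
def ray(c,uv):
    _,K,D,M=c; p=cv2.undistortPoints(np.array([[uv]],float),K,D).ravel()
    d=M[:3,:3].T@np.r_[p,1]; o=-M[:3,:3].T@M[:3,3]; return o,d/np.linalg.norm(d)
def onz(c,uv,z):
    o,d=ray(c,uv); return o+d*(z-o[2])/d[2]
def tri(obs):
    A=np.zeros((3,3));b=np.zeros(3)
    for c,uv in obs:
        o,d=ray(c,uv);P=np.eye(3)-np.outer(d,d);A+=P;b+=P@o
    x=np.linalg.solve(A,b)
    return x,[np.linalg.norm((np.eye(3)-np.outer(d,d))@(x-o)) for o,d in (ray(c,uv) for c,uv in obs)]
def proj(c,X):
    _,K,D,M=c; return cv2.projectPoints(np.atleast_2d(np.array(X,float)),cv2.Rodrigues(M[:3,:3])[0],M[:3,3],K,D)[0].reshape(-1,2)
E
python3 - <<'E'
from h import *
a=save("scene","s0");b=save("top","t0");save("wrist","w0")
i=[cv2.imread(f"pics/{n}.png") for n in("s0","t0")]
cv2.imwrite("pics/st.png",cv2.resize(np.vstack(i),None,fx=.78,fy=.78))
print(ctrl.read_state())
for n in("s0","t0"):
    c=load(n);print(-c[3][:3,:3].T@c[3][:3,3],c[1][0,0])
E
```

```text
{'time_s': 0.15, 'joints': array([ 1.25878795,  0.41171083, -0.0127296 ,  1.59681713,  0.00556905,
        1.1342961 , -0.08219843]), 'qvel': array([ 7.92053874e-04, -3.03216866e-03, -2.49838245e-03, -3.73565858e-03,
       -1.81993265e-03, -6.56995842e-05, -1.83524891e-04]), 'joint_efforts': array([ 1.95567198e-03, -5.88331139e+01,  6.42727129e-01, -2.91289294e+01,
       -5.37055219e-02,  1.58816337e-02,  1.01099940e-04]), 'eef_pos': array([ 150.77346159, -606.15642953,  222.01967097]), 'ee_rot': array([-5.90460694e-04,  9.92576997e-01,  1.21616391e-01, -9.67267667e-05]), 'wrist_force': array([ 0.69322929,  0.67237826, -0.32590885]), 'moment': array([-0.00402013, -0.044709  ,  0.05319569]), 'finger_force': 0.0, 'width': 87.79367094775021}
[ 896.70601957  623.6650468  1230.68732293] 407.6835861536581
[ 324.72323855   22.41734918 1025.91095998] 361.89295706043083
```

View pics/s0.png

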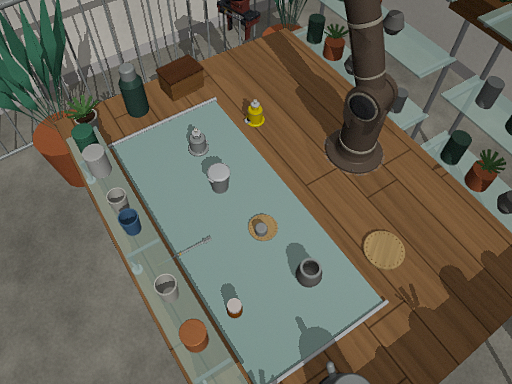

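View pics/t0.png

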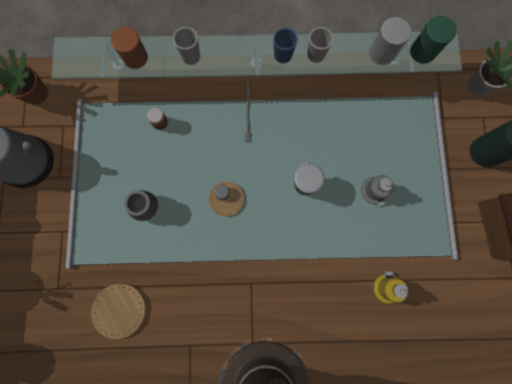

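Scene: the steel dispenser stands at scene (198,143) / top (380,188). The cap is on the small coaster at scene (261,228) / top (222,192). Lookalikes to rule out are the yellow dispenser (scene 255,113 / top 392,289) and the large coaster (scene 384,250 / top 118,311), which is off the shelf. The cup is at top (309,179), the mate at (141,205), the jar at (157,119) and the bombilla at (248,112).

```bash
python3 - <<'E'
from h import *
s=cv2.imread("pics/s0.png");t=cv2.imread("pics/t0.png")
def cr(i,u,v,r=32): return cv2.resize(i[v-r:v+r,u-r:u+r],(384,288) if 0 else (300,300),interpolation=cv2.INTER_CUBIC)
cv2.imwrite("pics/c0.png",np.vstack([np.hstack([cr(s,261,228),cr(s,198,140)]),np.hstack([cr(t,222,195),cr(t,380,188)])]))
S=load("s0");T=load("t0")
for n,a,b in(("cap",(261,228),(222,192)),("disp",(196,131),(387,184))): print(n,tri([(S,a),(T,b)]))
print("coaster",onz(T,(227,199),19), "cup",onz(T,(309,175),108),"mate",onz(T,(140,202),94))
E
```

```text
cap (array([511.37471346, 105.47126878,  37.47803795]), [np.float64(0.25368349800606105), np.float64(0.2536834980061394)])
disp (array([ 509.96334959, -327.80987489,  107.78153724]), [np.float64(0.29001360452771835), np.float64(0.29001360452772346)])
coaster [494.6604148   92.89730254  19.        ] cup [ 538.19275805 -127.29495028  108.        ] mate [479.23594791 313.02640012  94.        ]
```

View pics/c0.png

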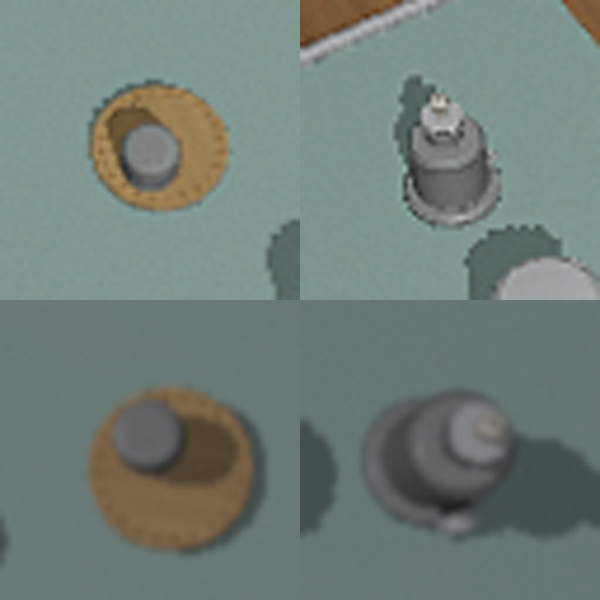

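The crop confirms it: the plain steel cap is on the ~100 mm coaster and the steel dispenser shows its white stem. I'm moving above the cap.

Call:
move_arm --moves '[[[100,15,-17,0,0,0,0],[100,39,-45,0,0,0,0],[100,65,-75,0,0,0,0],[100,91,-105,0,0,0,0],[100,117,-135,0,0,0,0],[100,143,-165,0,0,0,0],[100,169,-195,0,0,0,0],[100,195,-225,0,0,0,0],[100,221,-255,0,0,0,0],[100,247,-285,0,0,0,0],[100,273,-315,0,0,0,0],[100,299,-345,0,0,0,0],[100,325,-375,0,0,0,0],[100,351,-405,0,0,0,0],[100,377,-435,0,0,0,0],[100,403,-465,0,0,0,0],[100,429,-495,5,0,0,0],[100,455,-525,10,0,0,0],[100,481,-555,15,0,0,0],[100,500,-580,20,0,0,0]]]'

```text
time_s: 1.82
eef_pos: [497.1, 79.9, 202.4]
ee_rot: [-0.0, 0.993, 0.122, 0.0]
wrist_force: [0.5, -0.3, -0.3]
width: 87.7
finger_force: 0.0
```

```bash
python3 - <<'E'
from h import *
import time
w=save("wrist","w1");s=ctrl.read_state();print(s["time_s"],s["eef_pos"],s["ee_rot"],s["wrist_force"],s["qvel"].round(3))
print("cam",-w[3][:3,:3].T@w[3][:3,3],w[1][0,0],"cap px",proj(w,[511,105.5,49]))
E
```

```text
1.8667 [497.86680494  85.6777531  201.81723567] [-2.29222824e-03  9.92194987e-01  1.24672687e-01  7.58025352e-04] [2.19987591 4.79792279 1.64735848] [ 0.057 -0.056  0.021  0.064 -0.055  0.015  0.171]
cam [564.40937485  96.71865427 364.75023591] 339.5213691941356 cap px [[233.35645707 155.79777023]]
```

View pics/w1.png

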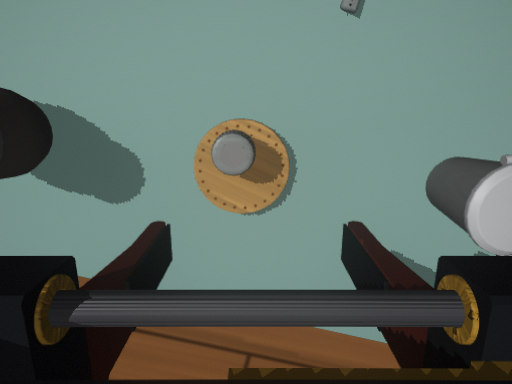

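Call:
move_arm --moves '[[[100,7,-8,15,0,0,0],[100,14,-16,35,0,0,0],[100,20,-23,50,0,0,0],[100,20,-23,60,0,0,0],[100,20,-23,60,0,0,0],[100,20,-23,60,0,0,0],[100,20,-23,60,0,0,0]]]'

```text
time_s: 2.45
eef_pos: [510.2, 103.5, 143.4]
ee_rot: [0.0, 0.993, 0.121, 0.0]
wrist_force: [0.2, 0.4, 0.1]
width: 87.6
finger_force: 0.0
```

```bash
python3 - <<'E'
from h import *
w=save("wrist","w2");s=ctrl.read_state();print(s["time_s"],s["eef_pos"],s["ee_rot"],s["qvel"].round(3))
print("cap px",proj(w,[511,105.5,49]))
u,v=proj(w,[511,105.5,49])[0].astype(int)
cv2.imwrite("pics/w2c.png",cv2.resize(w[0][v-60:v+60,u-80:u+80,::-1],(640,480),interpolation=cv2.INTER_CUBIC));print(u-80,v-60)
E
```

```text
2.5 [510.32077288 103.54116016 143.61277425] [1.92118328e-04 9.92636221e-01 1.21131576e-01 6.61104002e-04] [ 0.002 -0.005 -0.002 -0.001  0.    -0.002 -0.004]
cap px [[253.7998931  190.99443383]]
173 130
```

View pics/w2c.png

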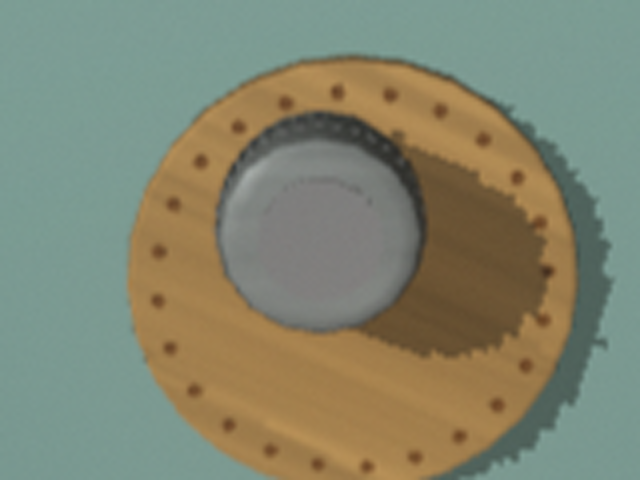

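The cap's top disc is centred at crop (320,234), which is wrist pixel (253,188.5).

```bash
python3 - <<'E'
from h import *
S,T,W=load("s0"),load("t0"),load("w2")
print("cap",tri([(S,(261.2,227.4)),(T,(222,192)),(W,(253,188.5))]), onz(W,(253,188.5),49))
print("tip",tri([(S,(195.7,128.9)),(T,(388.1,183.1))]),"flange",tri([(S,(195.4,132.1)),(T,(385.5,184.2))]))
print("coaster",onz(W,(173+352/4,130+277/4),19))
E
```

```text
cap (array([510.72606424, 105.60429869,  40.89466568]), [np.float64(0.22571404241324897), np.float64(0.6240474924546541), np.float64(0.5511277765297147)]) [512.80505496 106.58977617  49.        ]
tip (array([ 510.04092646, -326.45775802,  120.18043786]), [np.float64(0.7278441709955532), np.float64(0.7278441709955343)]) flange (array([ 511.73661559, -327.36046127,  102.18633837]), [np.float64(1.8871023534723899), np.float64(1.8871023534722977)])
coaster [497.46422154  95.81822817  19.        ]
```

Call:
move_arm --moves '[[[100,2.4,-2.5,15,0,0,0],[100,2.4,-2.5,40,0,0,0],[100,2.4,-2.5,65,0,0,0],[100,2.4,-2.5,90,0,0,0],[100,2.4,-2.5,108,0,0,0],[100,2.4,-2.5,118,0,0,0],[100,2.4,-2.5,118,0,0,0],[40,2.4,-2.5,118,0,0,0],[40,2.4,-2.5,118,0,0,0],[0,2.4,-2.5,118,0,0,0],[0,2.4,-2.5,118,0,0,0],[0,2.4,-2.5,118,0,0,0],[0,2.4,-2.5,118,0,0,0],[0,2.4,-2.5,118,0,0,0],[0,2.4,-2.5,118,0,0,0]]]'

```text
time_s: 3.75
eef_pos: [511.7, 107.1, 24.8]
ee_rot: [0.0, 0.993, 0.122, 0.0]
wrist_force: [0.4, 0.1, 2.1]
width: 40.9
finger_force: 30.0
```

Call:
move_arm --moves '[[[0,0,0,-10,0,0,0],[0,0,0,-30,0,0,0],[0,0,0,-60,0,0,0],[0,0,0,-90,0,0,0],[0,0,0,-120,0,0,0],[0,-6,18,-150,0,0,0],[0,-17,48,-170,0,0,0],[0,-28,80,-175,0,0,0],[0,-40,115,-175,0,0,0],[0,-52,150,-175,0,0,0],[0,-64,185,-175,0,0,0],[0,-77,220,-175,0,0,0],[0,-89,255,-175,0,0,0],[0,-101,290,-175,0,0,0],[0,-114,325,-175,0,0,0],[0,-125,358,-175,0,0,0],[0,-135,385,-175,0,0,0],[0,-141,403,-175,0,0,0],[0,-144,411,-175,0,0,0],[0,-144,411,-175,0,0,0]]]'

```text
time_s: 5.42
eef_pos: [470.3, -328.2, 199.7]
ee_rot: [0.0, 0.993, 0.12, -0.0]
wrist_force: [0.1, -0.2, -0.1]
width: 41.1
finger_force: 30.0
```

Call:
move_arm --moves '[[[0,0,0,0,0,0,0],[0,0,0,0,0,0,0],[0,0,0,0,0,0,0],[0,0,0,0,0,0,0]]]'

```text
time_s: 5.75
eef_pos: [471.6, -325.0, 199.9]
ee_rot: [-0.0, 0.992, 0.123, 0.0]
wrist_force: [-0.4, -0.2, 0.2]
width: 41.1
finger_force: 30.0
```

```bash
python3 - <<'E'
from h import *
w=save("wrist","w3");s=ctrl.read_state();print(s["time_s"],s["eef_pos"],s["ee_rot"],s["width"],s["qvel"].round(3))
print("tip px",proj(w,[[510,-326.5,121.5],[510,-326.5,102]]))
E
```

```text
5.8 [ 471.54434451 -325.31794744  199.88242139] [2.21298513e-05 9.92472209e-01 1.22469987e-01 1.22992611e-04] 40.95990335484002 [ 0.004  0.004  0.006 -0.003 -0.001 -0.002  0.001]
tip px [[271.46765665 148.35964931]
 [270.35504393 144.90168945]]
```

View pics/w3.png

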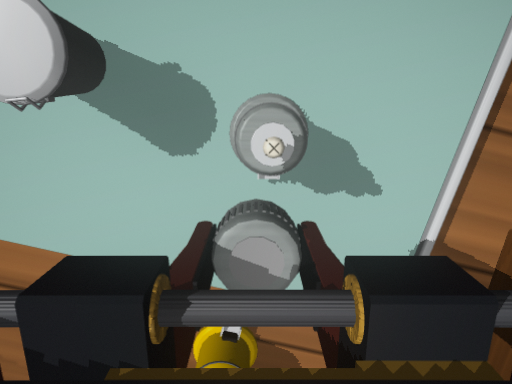

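Wrist view: the stem tip (white cross) is at (273.5,148). The cap is held level, with its top disc at about (257,251). I'll take a second wrist view for the height and compare the cap in the hand with the stem.

Call:
move_arm --moves '[[[0,4,0,7,0,0,0],[0,12,0,20,0,0,0],[0,15,0,25,0,0,0],[0,15,0,25,0,0,0],[0,15,0,25,0,0,0],[0,15,0,25,0,0,0]]]'

```text
time_s: 6.3
eef_pos: [485.7, -322.7, 174.4]
ee_rot: [-0.0, 0.993, 0.122, -0.0]
wrist_force: [-0.1, -0.3, -0.8]
width: 41.4
finger_force: 30.0
```

```bash
python3 - <<'E'
from h import *
w=save("wrist","w4");s=ctrl.read_state();print(s["time_s"],s["eef_pos"],s["ee_rot"],s["width"])
u,v=proj(w,[511,-327,121.5])[0].astype(int);print("tip px",u,v)
a=cv2.resize(w[0][v-32:v+28,u-40:u+40,::-1],(480,360),interpolation=cv2.INTER_CUBIC);print("A",u-40,v-32)
b=cv2.resize(w[0][190:310,190:325,::-1],(405,360),interpolation=cv2.INTER_CUBIC)
cv2.imwrite("pics/w4c.png",np.hstack([a,b])[:, :800])
E
```

```text
6.35 [ 485.71086809 -322.91493109  174.73762256] [5.67543340e-05 9.92579942e-01 1.21593817e-01 6.59831372e-06] 41.00678316729722
tip px 272 174
A 232 142
```

View pics/w4c.png

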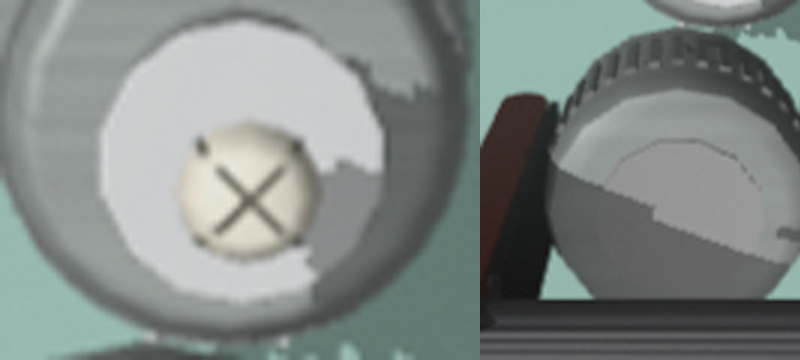

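```bash
python3 - <<'E'
from h import *
from scipy.optimize import least_squares
S,T,W3,W4=[load(n) for n in("s0","t0","w3","w4")]
for o in([(W3,(273.5,148)),(W4,(273.5,175.3))],[(W3,(273.5,148)),(W4,(273.5,175.3)),(S,(195.7,128.9)),(T,(388.1,183.1))]): print("tip",tri(o))
tip=onz(W4,(273.5,175.3),121.5);print("tip@121.5",onz(W3,(273.5,148),121.5),tip,"flange",onz(W4,(272.3,168.7),102))
# cap in hand: top far edge at row 220, centre col 257; top 24.2 mm above TCP
P=np.array([485.71,-322.91,174.74]);Rm=R.from_quat([0.99258,0.12159,0,0]).as_matrix()
for dx in(-2,-1,0,1,2,3):
    print(dx,[proj(W4,P+Rm@np.array([dx+21,0,h])).round(1)[0] for h in(-23,-24.2,-26)],proj(W4,P+Rm@np.array([dx,0,-24.2])).round(1)[0])
print("to go tool",Rm.T@(tip-P))
E
```

```text
tip (array([ 510.77220683, -327.84134339,  122.72732534]), [np.float64(0.11344388368266645), np.float64(0.11344388368277072)])
tip (array([ 510.03601821, -327.85303483,  118.5109837 ]), [np.float64(0.30933998194340484), np.float64(0.5348396445053688), np.float64(0.6063527756485249), np.float64(1.2817249734549474)])
tip@121.5 [ 510.5997386  -327.83257716  121.5       ] [ 510.55567733 -328.07843771  121.5       ] flange [ 511.06604383 -328.06162649  102.        ]
-2 [array([256.6, 221.4]), array([256.6, 222.3]), array([256.6, 223.8])] [256.5 266.7]
-1 [array([256.6, 219.2]), array([256.6, 220.2]), array([256.6, 221.6])] [256.5 264.7]
0 [array([256.6, 217. ]), array([256.6, 217.9]), array([256.6, 219.4])] [256.5 262.6]
1 [array([256.6, 214.8]), array([256.6, 215.7]), array([256.6, 217.1])] [256.5 260.6]
2 [array([256.6, 212.6]), array([256.6, 213.5]), array([256.6, 214.9])] [256.5 258.5]
3 [array([256.6, 210.4]), array([256.6, 211.3]), array([256.6, 212.6])] [256.5 256.4]
to go tool [22.86349759 11.01276117 53.24      ]
```

Call:
move_arm --moves '[[[0,6,3,2,0,0,0],[0,15,7,8,0,0,0],[0,21,10,18,0,0,0],[0,23,11,28,0,0,0],[0,23,11,36,0,0,0],[0,23,11,40,0,0,0],[0,23,11,40,0,0,0],[0,23,11,40,0,0,0],[0,23,11,40,0,0,0]]]'

```text
time_s: 7.1
eef_pos: [510.7, -328.1, 135.0]
ee_rot: [0.0, 0.993, 0.122, 0.0]
wrist_force: [-0.1, -0.4, -0.8]
width: 41.2
finger_force: 30.0
```

```bash
python3 - <<'E'
from h import *
s=save("scene","s1");save("top","t1");q=ctrl.read_state();P=q["eef_pos"];print(q["time_s"],P,q["ee_rot"],q["wrist_force"])
u,v=proj(s,[511,-328,125])[0].astype(int);print(u,v)
cv2.imwrite("pics/s1c.png",cv2.resize(s[0][v-40:v+40,u-50:u+50,::-1],(750,600),interpolation=cv2.INTER_CUBIC))
E
```

```text
7.2 [ 510.80531903 -328.1502314   135.21554088] [3.27553413e-04 9.92592095e-01 1.21493614e-01 3.56596147e-04] [ 0.05677835 -0.69516536 -1.55868824]
195 127
```

View pics/s1c.png

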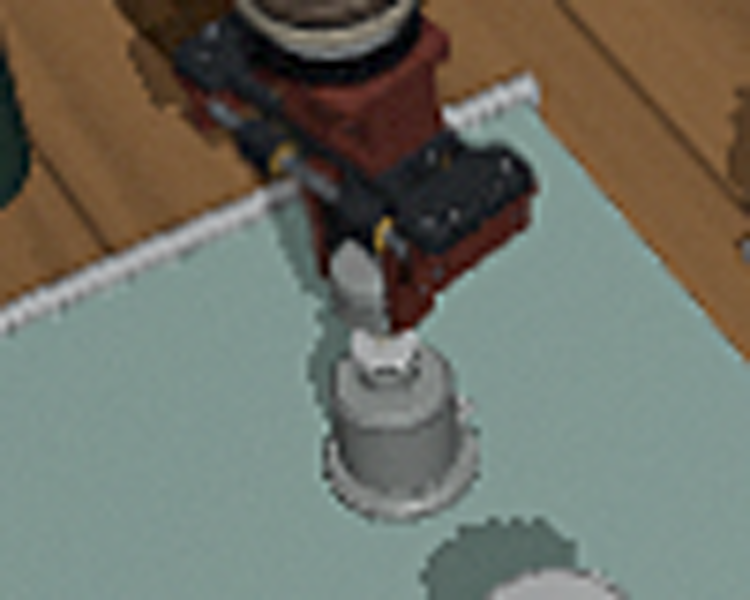

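The held cap is just above the stem (crop ~385,335) and lined up. I'm lowering the funnel over the stem.

Call:
move_arm --moves '[[[0,0,0,4,0,0,0],[0,0,0,8,0,0,0],[0,0,0,12,0,0,0],[0,0,0,14,0,0,0],[0,0,0,14,0,0,0],[0,0,0,14,0,0,0]]]'

```text
time_s: 7.7
eef_pos: [510.5, -327.9, 120.4]
ee_rot: [-0.0, 0.993, 0.122, -0.0]
wrist_force: [-0.4, 0.2, 0.2]
width: 41.2
finger_force: 30.0
```

Call:
move_arm --moves '[[[0,0,0,1,0,0,0],[0,0,0,2,0,0,0],[0,0,0,3,0,0,0],[0,0,0,4,0,0,0],[0,0,0,5,0,0,0],[0,0,0,6,0,0,0],[0,0,0,7,0,0,0],[0,0,0,8,0,0,0],[0,0,0,8,0,0,0],[0,0,0,8,0,0,0]]]'

```text
time_s: 8.53
eef_pos: [510.7, -327.9, 112.8]
ee_rot: [0.0, 0.993, 0.122, 0.0]
wrist_force: [-1.4, -0.2, 2.8]
width: 40.9
finger_force: 30.0
```

Call:
move_arm --moves '[[[0,0,0,1,0,0,0],[0,0,0,2,0,0,0],[0,0,0,3,0,0,0],[0,0,0,4,0,0,0],[0,0,0,4,0,0,0],[0,0,0,4,0,0,0]]]'

```text
time_s: 9.03
eef_pos: [510.8, -327.9, 108.7]
ee_rot: [0.0, 0.993, 0.122, 0.0]
wrist_force: [-2.5, 0.7, 5.2]
width: 41.3
finger_force: 30.0
```

Call:
move_arm --moves '[[[0,0,0,1,0,0,0],[0,0,0,2,0,0,0],[0,0,0,3,0,0,0],[0,0,0,3,0,0,0],[0,0,0,3,0,0,0]]]'

```text
time_s: 9.45
eef_pos: [510.8, -328.0, 106.7]
ee_rot: [0.0, 0.993, 0.122, 0.0]
wrist_force: [-2.8, 2.4, 9.5]
width: 41.1
finger_force: 30.0
```

Call:
move_arm --moves '[[[0,0,0,1,0,0,0],[0,0,0,2,0,0,0],[0,0,0,2,0,0,0],[0,0,0,2,0,0,0]]]'

```text
time_s: 9.78
eef_pos: [510.9, -328.0, 103.5]
ee_rot: [0.0, 0.993, 0.122, 0.0]
wrist_force: [-0.4, -0.3, 3.2]
width: 41.1
finger_force: 30.0
```

It clicked: the force peaked above 9.5 N, then dropped to about 3 N. I keep pressing to the stop.

Call:
move_arm --moves '[[[0,0,0,1,0,0,0],[0,0,0,2,0,0,0],[0,0,0,3,0,0,0],[0,0,0,4,0,0,0],[0,0,0,4,0,0,0],[0,0,0,4,0,0,0]]]'

```text
time_s: 10.28
eef_pos: [510.9, -328.1, 99.8]
ee_rot: [0.0, 0.993, 0.122, 0.0]
wrist_force: [-0.4, 0.9, 4.5]
width: 40.8
finger_force: 30.0
```

Call:
move_arm --moves '[[[0,0,0,1,0,0,0],[0,0,0,2,0,0,0],[0,0,0,2,0,0,0],[0,0,0,2,0,0,0],[0,0,0,2,0,0,0]]]'

```text
time_s: 10.7
eef_pos: [510.9, -328.1, 99.1]
ee_rot: [0.0, 0.993, 0.122, 0.0]
wrist_force: [-1.6, 1.8, 14.6]
width: 40.9
finger_force: 30.0
```

Call:
move_arm --moves '[[[0,0,0,0.5,0,0,0],[0,0,0,1,0,0,0],[0,0,0,1,0,0,0],[0,0,0,1,0,0,0],[0,0,0,1,0,0,0],[0,0,0,1,0,0,0],[0,0,0,1,0,0,0],[0,0,0,1,0,0,0],[0,0,0,1,0,0,0],[0,0,0,1,0,0,0]]]'

```text
time_s: 11.53
eef_pos: [511.0, -328.1, 98.9]
ee_rot: [0.001, 0.993, 0.122, 0.0]
wrist_force: [-4.5, 2.8, 21.7]
width: 40.9
finger_force: 30.0
```

```bash
python3 - <<'E'
from h import *
s=save("scene","s2");q=ctrl.read_state();print(q["time_s"],q["eef_pos"],q["ee_rot"],q["wrist_force"])
u,v=proj(s,[511,-328,100])[0].astype(int)
cv2.imwrite("pics/s2c.png",cv2.resize(s[0][v-30:v+30,u-40:u+40,::-1],(640,480),interpolation=cv2.INTER_CUBIC))
E
```

```text
11.5833 [ 510.96954723 -328.07000045   98.9355325 ] [6.79290869e-04 9.92587555e-01 1.21529154e-01 3.84521328e-04] [-4.89674161  2.4563818  20.33507535]
```

View pics/s2c.png

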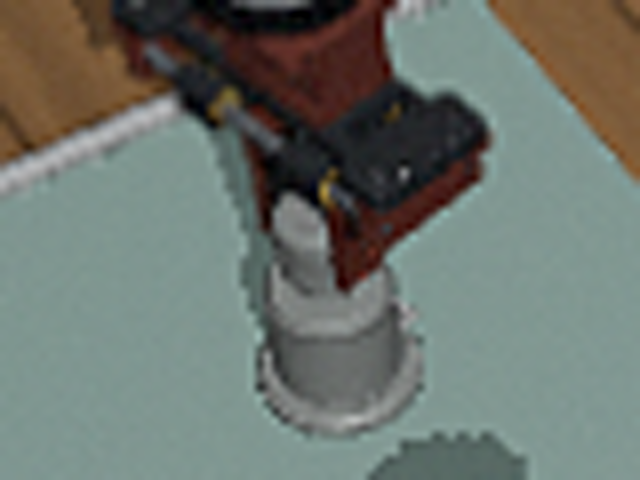

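The cap sits on the plunger (crop ~305,265). The dispenser is upright and in place, and the arm holds about 20 N against the stop. I'm handing in.

```bash
python3 -c "
from h import *
print(order.hand_in())"
```

```text
the job is handed in; nothing more can be done
None
```

I handed the job in with the cap clicked onto the stem and still held down with about 20 N at the plunger's lower stop; the last picture shows the dispenser upright and in place, but no verdict was returned.

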